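Vent the air sander and stow it in its tray

TASK

The air sander has just come off its hose: while it is still in its rest, flip the red lock-off lever fully forward, squeeze the black paddle flat against the body for a good second to let the trapped air out, and let it spring back out. Then put the sander away in its cutout in the tool tray the way it fits and press it fully home; carry it by the bare body, never with the paddle squeezed, and leave the other things as they are.

Things in the scene. Friction and masses are not known exactly. Their poses are not given: they have to be found in the camera images.
- sander: (all sizes here in mm) straight air sander lying loose on its side. Yellow body 140 long (x -70 to 70) x 38 wide (y) x 50 high; origin at the centre of its underside, z up, x towards the nose. On one centre line, 25 up: at the tail an aluminium neck 26 x 26, x -94 to -70; in front a nose 36 x 36, x 70 to 86, and a red-brown drum of 30 diameter, x 86 to 106. 0.4 to 0.8 kg, balances within 8 of mid-length
- sander_grip (a point): top centre of the sander's body, 50 above its origin. From 22 to 50 above the underside, that is above the paddle, both sides of the body are bare, 38 apart, along the whole 140: the place to grip for carrying
- sander_nose (a point): point inside the drum on the sander's centre line, 100 ahead of its origin and 25 above its underside
- paddle (a joint): black paddle on the sander side +y, 121 x 6, 4 to 22 above the underside, hinged at the tail (sander x -70, y 20), free end at x 50. Rad: 0 = sprung out (free end's outer face at y 42), 0.13 = flat against the body, hard stop. At the finger pad 3 N starts it, 10 N closes it; let go, it springs out. With the lock-off lever back it is blocked: it gives 0.03 to 0.08, however hard it is gripped
- paddle_pad (a point): middle of the ribbed finger pad on the paddle's outer face, 104 from its hinge: sander x about 33, y about 39 when out and 26 when squeezed, 13 above the underside
- lockoff (a joint): red lock-off lever: a tab 6 thick, 16 high, reaching 37 out from its upright pivot in the paddle (sander x -21, y 29, 13 above the underside). Rad: 0 (to 0.06) = standing straight out, locked; it flips forward, towards the nose, to a stop at 1.3, lying along the paddle; beyond about 0.7 it no longer blocks the paddle. Light friction, 1 to 1.5 N at the tip; it stays where it is left
- lockoff_tip (a point): the outer end of the red lock-off lever, at mid-height of the tab (13 above the sander's underside)
- rest: (sizes in mm) fixed blue base 190 x 64 x 8 with two dark steel U saddles that carry the sander by neck and nose. Origin at the base's underside centre; the sander starts in it with the same x axis. Saddles at rest x -87 to -73 and 73 to 85, up to 52 high and 52 wide; between them all is free under and beside the sander, down to the base
- rest_seat (a point): where the sander's origin is when it lies in the rest: 30 above the table
- tray: (sizes in mm) fixed tool tray 240 (x) x 150 (y -65 to 85) x 24 high: black insert with an orange-floored cutout 20 deep for the sander, and a spanner along its -y edge (top 6 above the tray). Origin on the underside, below the sander's place; x is the way the sander's nose must point. When it is home the sander's body stands 30 above the tray's top
- tray_seat (a point): where the sander's origin must be when fully home: on the cutout's floor, 4 above the table; axes as the tray's. Cutout, from here: body part x -72.5 to 72.5, from y -21.5, open on the +y side into a pocket for paddle and lever (x -72.5 to 58, to y 76); at -x a slot 31 wide for the neck, at +x one 41 wide for nose and drum. 2.5 play all round; fits one way only
- tray_nose (a point): where the point sander_nose comes to be when the sander is home. Sprung steel balls in the walls of the two end slots grip neck and nose over the last 10 of depth: the sander's own weight may not seat it, a push down of up to about 15 N does
- block: cork sanding block 100 x 36 x 28, loose, lying beside the rest; leave it alone. Origin at its underside centre, as for the next ones
- brush: paint brush 160 long lying loose at the right; leave it alone
- mug: blue mug, 76 across, 90 high, loose; leave it alone
- gesso: white jar with blue lid, 66 across, 130 high, loose; leave it alone
- tape: yellow roll of tape, 90 across, 24 high, loose; leave it alone
- eraser: green eraser 60 x 26 x 16, loose; leave it alone
Not all that is in view belongs to the job. What is shaped like the rest but orange is not meant.

How it is judged:
On the way, in this order (a step that is already met when the one before it is completed fails the run):
1. lock-off lever flipped forward (beyond 1.0 rad) with the sander in its rest (value of joint lockoff above 1 rad and distance between sander and rest_seat below 0.03 m), for 0.1 s.
2. paddle squeezed against the body (beyond 0.115 rad) for 0.8 s, lever forward, sander in its rest (value of joint paddle above 0.115 rad and value of joint lockoff above 0.7 rad and distance between sander and rest_seat below 0.03 m), for 0.8 s.
3. paddle let go, sprung out (below 0.03 rad), the sander still in its rest (value of joint paddle below 0.03 rad and distance between sander and rest_seat below 0.03 m), for 0.1 s.
4. sander pressed home in the tray's cutout (horizontal distance between sander and tray_seat below 0.006 m and z of sander in the frame of tray_seat below 0.003 m and horizontal distance between sander_nose and tray_nose below 0.009 m and angle between sander's own z axis and vertical below 0.05 rad), for 0.2 s.
At the end, for the whole second after the job is handed in: The sander lies at rest, let go, in its cutout: origin within 6 mm of its seat sideways and less than 3 mm above it, nose within 9 mm of its place, upright within 0.05 rad, paddle sprung out (below 0.05 rad) (all of step 4 and value of joint paddle below 0.05 rad and linear speed of sander below 0.02 m/s); the robot touches nothing.
It fails at once if the sander is carried with its paddle squeezed (beyond 0.08 rad, more than 50 mm from its place in the rest) (value of joint paddle above 0.08 rad and distance between sander and rest_seat above 0.05 m).
It fails at once if the block, brush, mug, jar, tape or eraser is moved more than 30 mm (distance of any of block, brush, mug, gesso, tape, eraser from where it was at the start of the episode above 0.03 m).
It also fails if it takes over 72 s, if anything falls off the work surface, if the arm or the gripper's body presses on something with over 40 N, if the wrist force passes 120 N, or if a joint passes its speed limit or range.

ROBOT

A 7-joint arm with a two-finger parallel gripper is mounted at the origin on the work surface. World frame = base frame: x ahead of the robot, y to its left, z up, the work surface at z = 0. Lengths are in m, angles in rad, forces in N, time in s.
With the tool pointing down it reaches from about 0.425 to 0.825 m from the base axis. Payload 3.6 kg.
Tool frame: the origin (TCP) lies midway between the tips of the shut fingers; the grasp point (between the pads) lies env.hold_point_z behind it (env.hold_point_z is the distance from the TCP to the grasp point, in m); z points along the fingers, y is the line along which they close (so a half turn about z gives the same grasp; the last joint's range is limited). The gripper opens to 85 mm and grips with 20 to 120 N. Pads are 22 mm wide; open, the fingers measure 114 mm over their backs; the gripper's body (76 mm by 85 mm) begins 54 mm behind the grasp point. The pads swing forward as they close: fully open they stand 13 mm farther back than shut.
Start: joints at [-1.147, 0.615, -0.013, 1.423, 0.008, 1.103, -0.04], TCP at [0.283, 0.585, 0.231] pointing down, gripper open.
Joint ranges: [-3.12, 3.12], [-0.3, 2.06], [-1.34, 1.32], [0.26, 2.42], [-1.36, 4.5], [0.01, 1.98], [-2.84, 2.84]. Speed limits (rad/s): [2.79, 2.79, 3.14, 3.14, 3.14, 3.14, 3.14].

INTERFACE

Orientations are given as a 3x3 rotation matrix whose columns are the frame's x, y, z axes.
In Python, from plant import env, viewer gives the robot as it stands.
- The arm moves only by the tool step_arm, never from a script. Its argument "rows" is a list of rows, each an object of numbers: "tx", "ty", "tz": the shift along the tool's x, y, z in m; "rx", "ry", "rz": the turn, a rotation vector about the tool's x, y, z in rad; "jaw": the opening in per cent of the stroke, from 0 (shut) to 100 (fully open). In form: [{"tx": .., "ty": .., "tz": .., "rx": .., "ry": .., "rz": .., "jaw": ..}, ...]. A call has 1 to 8 rows; each row is the pose to reach, as a shift and turn from the pose commanded when the call began, along the tool's axes at that moment; what a row does not reach only later rows make up. A row lasts 1/8 s, in which the tool goes at most 62.5 mm and 10.7 degrees, less where a joint would pass 70% of its speed; a pose out of reach is approached as far as the arm can. A call with a gripper value outside its range is refused whole. The fingers move at their own pace and stop on an object; "grip_force" is the grip in N (left out, the last holds). Time passes only in rows, so rows that repeat a pose let the fingers close. It gives the time, the measured TCP pose, the force, the opening and the grip force at its end, in the units of the state.
- env.observe(): the state, without advancing time (a new reading comes with each control period).
- viewer.capture(name): name is "scene" or "top"; returns the picture (420x560x3 uint8, red, green, blue); there is no depth.
- viewer.camera_model(name): a dict with "camera_matrix" (3x3 intrinsics, pixels), "eye" and "orientation" of the camera in the world. Camera axes: x right, y up, looking along -z (the intrinsics and any distortion apply to the point x, -y, -z); pixel columns grow to the right and rows downward; lengths in m; the calibration is good to about 2 mm. A picture is of the moment at which its call begins. camera_model takes no time and is no camera call.
- env.close_job(): hands the job in; it is judged then, once.
The state is a dict: "time": time; "joints": joint angles; "joint_velocities": joint speeds; "joint_torque": joint torques, N m; "eef_pos": TCP position; "tool_rot": TCP orientation; "contact_force": force on the tool from outside, world axes, zero at the start; "ft_torque": the same for the moment, N m; "finger_gap": opening from 0.0 (shut) to 1.0 (fully open); "grasp_force": force on a finger pad.
Only numpy, scipy, OpenCV 4.12 (cv2) and the standard library are available. Lean on these libraries where they do the work, as an engineer would, in place of code of your own. Each camera call takes 0.05 s, during which the arm holds its last target. There are 200 camera calls.

## Working session

There is one attempt and no reset: what is moved stays moved. The work goes in short steps, Python scripts to look and compute and a tool call to move; the robot and the scene stay as the last step left them, time stands still between calls to the robot, and variables do not carry over. Pictures are saved under pics/ and viewed, at most 13 in all, crops included, and the job is handed in when it is done.

Besides the shell and the picture viewer there is one more tool, called after "Call:" in YAML: its name, and indented under it one key for each argument. step_arm: Moves the arm, as the interface text tells. Its arguments: {"type":"object","properties":{"rows":{"type":"array"},"grip_force":{"type":"number"}},"required":["rows"]}

```bash
ls; mkdir -p pics; python3 - <<'E'
from plant import env, viewer
import cv2,numpy as np
for n in("scene","top"):
    im=viewer.capture(n); cv2.imwrite(f"pics/{n}0.png",im[...,::-1])
    m=viewer.camera_model(n); print(n,{k:np.round(v,4).tolist() if not isinstance(v,str) else v for k,v in m.items()})
print(env.hold_point_z); print(env.observe())
E
```

```text
pics
scene {'camera_matrix': [[546.6597, 0.0, 277.3426], [0.0, 546.6597, 216.5986], [0.0, 0.0, 1.0]], 'eye': [1.3051, 0.1493, 1.5339], 'orientation': [[-0.1467, -0.8614, 0.4863], [0.9891, -0.1236, 0.0796], [-0.0084, 0.4927, 0.8702]]}
top {'camera_matrix': [[531.6469, 0.0, 285.1274], [0.0, 531.6469, 202.8737], [0.0, 0.0, 1.0]], 'eye': [0.3615, -0.0064, 1.3994], 'orientation': [[0.0194, 0.9953, -0.0945], [-0.9998, 0.0187, -0.0082], [-0.0064, 0.0947, 0.9955]]}
0.0187
{'time': 0.1, 'joints': array([-1.14649192,  0.61582899, -0.0126307 ,  1.42473909,  0.00813236,
        1.10341461, -0.04040584]), 'joint_velocities': array([-0.00032927, -0.00148459, -0.00080396, -0.00277832, -0.00063749,
       -0.00196393,  0.0007482 ]), 'joint_torque': array([ 1.13434053e-03, -4.70381427e+01,  2.60376502e-01, -1.71572185e+01,
        1.01906367e-02,  5.91657590e-03, -1.55044114e-05]), 'eef_pos': array([0.28288803, 0.58444598, 0.23024961]), 'tool_rot': array([[-9.00134345e-01,  4.35611309e-01, -9.73555726e-04],
       [ 4.35612394e-01,  9.00131833e-01, -2.12713027e-03],
       [-5.02735028e-05, -2.33879596e-03, -9.99997264e-01]]), 'contact_force': array([-0.33688585, -0.15645869, -0.00530809]), 'ft_torque': array([-0.0477008 , -0.04632167, -0.00395197]), 'grasp_force': 0.0, 'finger_gap': 0.9996490839819699}
```

View pics/scene0.png

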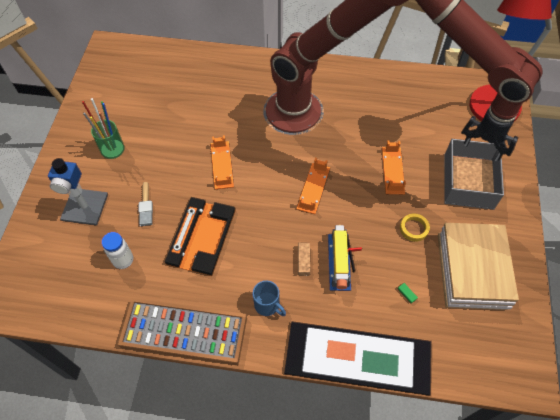

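View pics/top0.png

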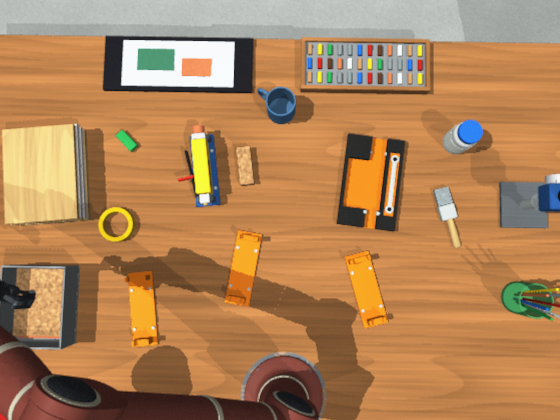

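The top view shows the yellow sander in the blue rest at about (201,168), with the nose up (+x) and the red lever on the left at (186,178). The tray is at (371,182), with the spanner on its right. The three orange rests at (143,308), (243,267) and (366,288) are decoys; only the blue one carries the sander. I'll measure and confirm with an enlarged crop.

```bash
cat > h.py <<'E'
from plant import env, viewer
import cv2,numpy as np
def ray(n,uv):
    m=viewer.camera_model(n);K=np.array(m["camera_matrix"]);R=np.array(m["orientation"])
    uv=np.atleast_2d(np.asarray(uv,float));p=np.c_[uv,np.ones(len(uv))]@np.linalg.inv(K).T
    return np.array(m["eye"]),(p*[1,-1,-1])@R.T
def plane(n,uv,z):
    e,d=ray(n,uv);return e+d*((z-e[2])/d[:,2])[:,None]
def cross(u1,u2):  # scene, top
    e1,d1=ray("scene",u1);e2,d2=ray("top",u2);d1=d1[0]/np.linalg.norm(d1);d2=d2[0]/np.linalg.norm(d2)
    A=np.c_[d1,-d2];s=np.linalg.lstsq(A,e2-e1,rcond=None)[0];a=e1+s[0]*d1;b=e2+s[1]*d2
    return (a+b)/2,np.linalg.norm(a-b)
def mask(im,lo,hi,box):
    h=cv2.cvtColor(im,cv2.COLOR_RGB2HSV);m=cv2.inRange(h,np.array(lo),np.array(hi));o=np.zeros_like(m);x0,y0,x1,y1=box
    o[y0:y1,x0:x1]=m[y0:y1,x0:x1];n,l,s,c=cv2.connectedComponentsWithStats(o)
    return ((l==1+np.argmax(s[1:,4]))*255).astype(np.uint8)
def pts(m): return np.argwhere(m)[:,::-1].astype(float)
def rect(P): # centre,long,short,angle of metric points (xy)
    (c,s,a)=cv2.minAreaRect((P[:,:2]*1000).astype(np.float32)); b=cv2.boxPoints((c,s,a));
    e=[b[1]-b[0],b[2]-b[1]];e=max(e,key=np.linalg.norm);e=e if e[0]>0 else -e
    return np.array(c),sorted(s),np.arctan2(e[1],e[0])
E
python3 - <<'E'
from h import *
t=viewer.capture("top");s=viewer.capture("scene")
bt,bs=(180,120,230,215),(315,220,370,300)
for n,im,b in(("top",t,bt),("scene",s,bs)):
    y=mask(im,(22,120,120),(35,255,255),b);r=mask(im,(0,150,80),(8,255,255),(172,168,200,190) if n=="top" else (345,240,368,256))
    print(n,"yellow",rect(plane(n,pts(y),.08)),"red px",pts(r).min(0),pts(r).max(0),rect(plane(n,pts(r),.043)))
    o=mask(im,(8,180,150),(18,255,255),(335,130,410,235) if n=="top" else (160,190,240,280))
    print("orange",rect(plane(n,pts(o),.004)))
    k=mask(im,(0,0,0),(180,255,60),(335,130,410,235) if n=="top" else (160,190,240,280))
    h=cv2.cvtColor(im,cv2.COLOR_RGB2HSV)
    x0,y0,x1,y1=(335,130,410,235) if n=="top" else (160,190,240,280)
    q=np.zeros(h.shape[:2],np.uint8);q[y0:y1,x0:x1]=cv2.inRange(h,np.array((0,0,0)),np.array((180,255,50)))[y0:y1,x0:x1]
    print("black",rect(plane(n,pts(q),.024)))
a=cv2.resize(t[115:220,165:265],None,fx=5,fy=5,interpolation=3)[:525,:400];c=cv2.resize(t[125:230,330:410],None,fx=5,fy=5,interpolation=3)
cv2.imwrite("pics/crop1.png",np.hstack([a,c])[...,::-1])
a=cv2.resize(s[215:305,300:375],None,fx=5,fy=5,interpolation=3);c=cv2.resize(s[190:280,160:240],None,fx=5,fy=5,interpolation=3)
cv2.imwrite("pics/crop2.png",np.hstack([a,c])[...,::-1])
E
```

```text
top yellow (array([575.58514404, 218.99746704]), [39.9105339050293, 141.3711700439453], np.float32(0.13159366)) red px [178. 175.] [193. 180.] (array([550.25457764, 262.53582764]), [8.8677396774292, 40.48587417602539], np.float32(-1.3044178))
orange (array([ 554.50775146, -202.53684998]), [95.09002685546875, 241.79042053222656], np.float32(-0.11362147))
black (array([ 551.69927979, -216.86251831]), [147.72760009765625, 237.3368682861328], np.float32(-0.11382074))
scene yellow (array([581.699646  , 217.82899475]), [39.76246643066406, 141.3232421875], np.float32(0.12035289)) red px [348. 247.] [361. 251.] (array([550.31072998, 261.03543091]), [13.469305038452148, 39.9992790222168], np.float32(-1.4277034))
orange (array([ 555.82550049, -204.60151672]), [90.76953125, 240.3226776123047], np.float32(-0.11850844))
black (array([ 559.64526367, -217.25106812]), [149.94467163085938, 241.95880126953125], np.float32(-0.11492663))
```

View pics/crop1.png

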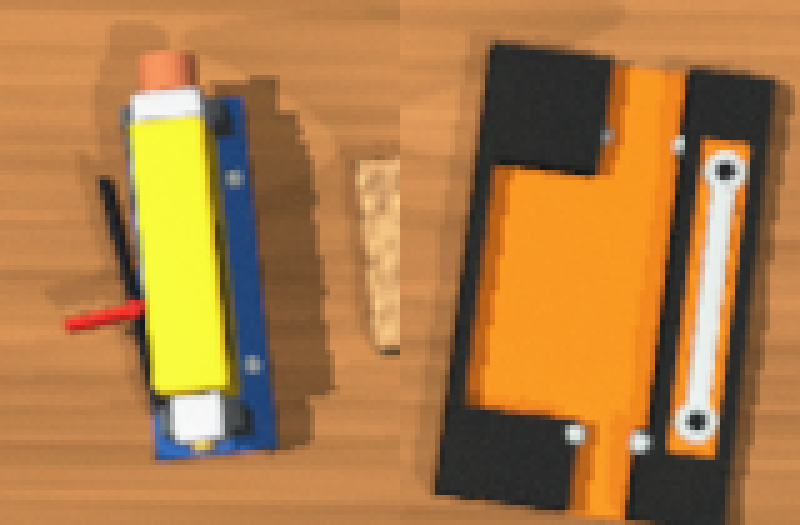

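View pics/crop2.png

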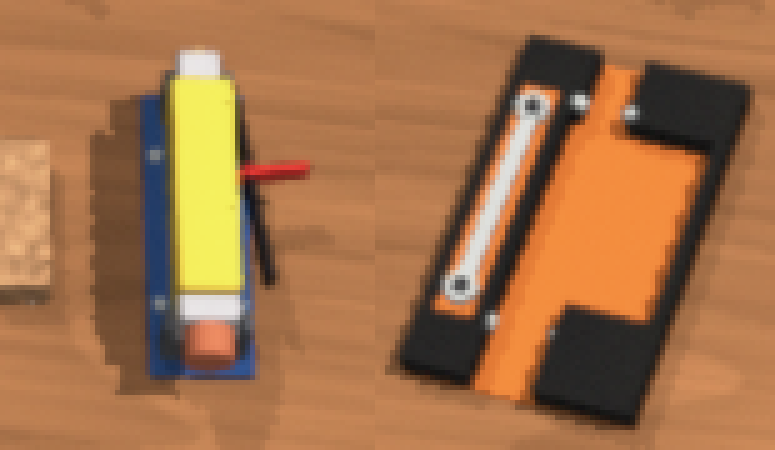

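Confirmed: the yellow sander is in the blue rest, nose towards +x, with the paddle and red lever on its +y side. In the tray, the wide nose slot is at +x and the spanner at −y, so it matches. Sander ≈ (0.578, 0.218), yaw 0.126; tray yaw ≈ −0.115. Next I'll work out the first move: shut fingers behind the lever.

```bash
cat >> h.py <<'E'
S=(np.array([.578,.2184]),.126)
def w(F,x,y):
    c,a=F;return c+np.array([np.cos(a)*x-np.sin(a)*y,np.sin(a)*x+np.cos(a)*y])/1000
def rel(F,x,y,z,dyaw=0,R=None,p=None):
    """tool shift and turn to put the TCP at frame F (x,y mm), height z (m), tool y along F's y, tool down"""
    o=env.observe();R=o["tool_rot"] if R is None else R;p=o["eef_pos"] if p is None else p
    a=F[1]+dyaw;T=np.array([[-np.cos(a),-np.sin(a),0],[-np.sin(a),np.cos(a),0],[0,0,-1]])
    rv=cv2.Rodrigues(R.T@T)[0].ravel()
    print("t",np.round(R.T@(np.r_[w(F,x,y),z]-p),4),"r",np.round(rv,4))
E
python3 - <<'E'
from h import *
rel(S,-52,56,.13)
E
```

```text
t [-0.351  -0.1824  0.1009] r [-1.600e-03 -4.000e-04 -5.767e-01]
```

Call:
step_arm:
  rows:
    - {"tx": -0.05,"ty": -0.026,"tz": 0.014,"rz": -0.08,"jaw": 0}
    - {"tx": -0.1,"ty": -0.052,"tz": 0.028,"rz": -0.16,"jaw": 0}
    - {"tx": -0.15,"ty": -0.078,"tz": 0.042,"rz": -0.25,"jaw": 0}
    - {"tx": -0.2,"ty": -0.104,"tz": 0.056,"rz": -0.33,"jaw": 0}
    - {"tx": -0.25,"ty": -0.13,"tz": 0.07,"rz": -0.41,"jaw": 0}
    - {"tx": -0.3,"ty": -0.156,"tz": 0.085,"rz": -0.5,"jaw": 0}
    - {"tx": -0.351,"ty": -0.182,"tz": 0.101,"rx": -0.0016,"rz": -0.577,"jaw": 0}
    - {"tx": -0.351,"ty": -0.182,"tz": 0.101,"rx": -0.0016,"rz": -0.577,"jaw": 0}

```text
validation failed for argument at $.ro...
```

```bash
python3 - <<'E'
from h import *
o=env.observe();print(o["time"],o["eef_pos"],o["finger_gap"])
rel(S,-52,56,.028); rel(S,14,56,.028)
E
```

```text
0.2 [0.28296735 0.58464773 0.23054742] 0.9975876116984106
t [-0.351  -0.1822  0.2029] r [-1.600e-03 -4.000e-04 -5.767e-01]
t [-0.4063 -0.1462  0.2028] r [-1.600e-03 -4.000e-04 -5.767e-01]
```

Call:
step_arm:
  rows:
    - {"tx": -0.05,"ty": -0.026,"tz": 0.014,"rx": 0,"ry": 0,"rz": -0.08,"jaw": 0}
    - {"tx": -0.1,"ty": -0.052,"tz": 0.028,"rx": 0,"ry": 0,"rz": -0.16,"jaw": 0}
    - {"tx": -0.15,"ty": -0.078,"tz": 0.042,"rx": 0,"ry": 0,"rz": -0.25,"jaw": 0}
    - {"tx": -0.2,"ty": -0.104,"tz": 0.056,"rx": 0,"ry": 0,"rz": -0.33,"jaw": 0}
    - {"tx": -0.25,"ty": -0.13,"tz": 0.07,"rx": 0,"ry": 0,"rz": -0.41,"jaw": 0}
    - {"tx": -0.3,"ty": -0.156,"tz": 0.085,"rx": 0,"ry": 0,"rz": -0.5,"jaw": 0}
    - {"tx": -0.351,"ty": -0.182,"tz": 0.101,"rx": -0.0016,"ry": 0,"rz": -0.577,"jaw": 0}
    - {"tx": -0.351,"ty": -0.182,"tz": 0.101,"rx": -0.0016,"ry": 0,"rz": -0.577,"jaw": 0}

```text
time: 1.2
eef_pos: [0.5233, 0.26, 0.1285]
tool_rot: [[-0.994, -0.114, -0.0], [-0.114, 0.994, -0.005], [0.001, -0.005, -1.0]]
contact_force: [0.9, 0.9, -0.1]
finger_gap: -0.003
grasp_force: 0.0
```

```bash
python3 - <<'E'
from h import *
o=env.observe();print(o["time"],o["eef_pos"],o["finger_gap"])
rel(S,-52,56,.028); rel(S,14,56,.028)
E
```

```text
1.2 [0.52332893 0.26000471 0.12845001] -0.0026529992130105585
t [0.003  0.0083 0.1004] r [-0.0048 -0.001  -0.012 ]
t [-0.063   0.0091  0.1003] r [-0.0048 -0.001  -0.012 ]
```

Call:
step_arm:
  rows:
    - {"tx": 0,"ty": 0,"tz": 0,"rx": 0,"ry": 0,"rz": 0,"jaw": 0}
    - {"tx": 0,"ty": 0,"tz": 0.05,"rx": 0,"ry": 0,"rz": 0,"jaw": 0}
    - {"tx": 0,"ty": 0,"tz": 0.1,"rx": 0,"ry": 0,"rz": 0,"jaw": 0}
    - {"tx": 0,"ty": 0,"tz": 0.1,"rx": 0,"ry": 0,"rz": 0,"jaw": 0}
    - {"tx": 0,"ty": 0,"tz": 0.1,"rx": 0,"ry": 0,"rz": 0,"jaw": 0}

```text
time: 1.82
eef_pos: [0.5203, 0.2706, 0.0321]
tool_rot: [[-0.992, -0.128, 0.003], [-0.128, 0.992, 0.004], [-0.003, 0.003, -1.0]]
contact_force: [0.5, -0.4, 0.7]
finger_gap: -0.0
grasp_force: 0.0
```

```bash
python3 - <<'E'
from h import *
o=env.observe();print(o["eef_pos"],o["contact_force"])
rel(S,-52,56,.028); rel(S,14,56,.028)
t=viewer.capture("top");s=viewer.capture("scene")
a=cv2.resize(t[115:220,150:250],None,fx=5,fy=5,interpolation=3)[:450,:400];c=cv2.resize(s[215:305,310:390],None,fx=5,fy=5,interpolation=3)
cv2.imwrite("pics/crop3.png",np.hstack([a,c])[...,::-1])
E
```

```text
[0.5203036  0.27059112 0.03206335] [ 0.45734603 -0.37372078  0.66253722]
t [ 0.0013 -0.003   0.004 ] r [0.0033 0.003  0.0023]
t [-0.0647 -0.0032  0.0042] r [0.0033 0.003  0.0023]
```

View pics/crop3.png

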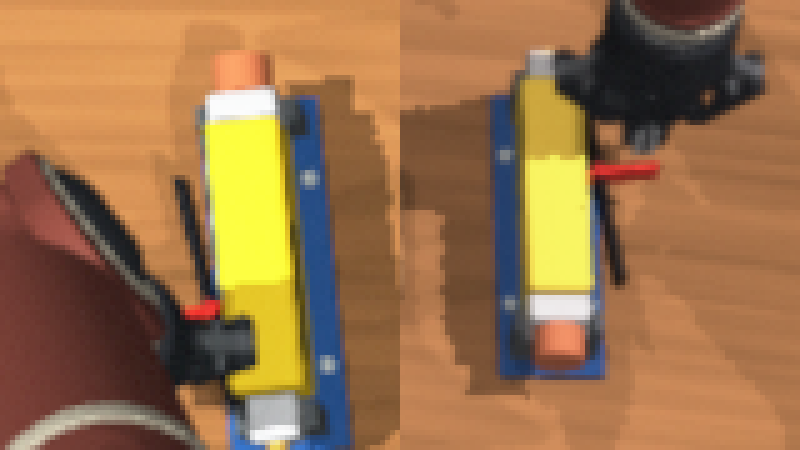

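The shut fingers stand just behind the lever (scene crop: fingertips (640,140), lever (630,172)). Now I'll push forward.

Call:
step_arm:
  rows:
    - {"tx": -0.01,"ty": 0,"tz": 0.003,"rx": 0,"ry": 0,"rz": 0,"jaw": 0}
    - {"tx": -0.02,"ty": 0,"tz": 0.003,"rx": 0,"ry": 0,"rz": 0,"jaw": 0}
    - {"tx": -0.03,"ty": 0,"tz": 0.003,"rx": 0,"ry": 0,"rz": 0,"jaw": 0}
    - {"tx": -0.04,"ty": 0,"tz": 0.003,"rx": 0,"ry": 0,"rz": 0,"jaw": 0}
    - {"tx": -0.05,"ty": 0,"tz": 0.003,"rx": 0,"ry": 0,"rz": 0,"jaw": 0}
    - {"tx": -0.06,"ty": 0,"tz": 0.003,"rx": 0,"ry": 0,"rz": 0,"jaw": 0}
    - {"tx": -0.066,"ty": 0,"tz": 0.003,"rx": 0,"ry": 0,"rz": 0,"jaw": 0}
    - {"tx": -0.066,"ty": 0,"tz": 0.003,"rx": 0,"ry": 0,"rz": 0,"jaw": 0}

```text
time: 2.92
eef_pos: [0.586, 0.2788, 0.0274]
tool_rot: [[-0.992, -0.127, 0.002], [-0.127, 0.992, 0.005], [-0.002, 0.004, -1.0]]
contact_force: [-1.6, 5.3, -1.7]
finger_gap: -0.001
grasp_force: 2.2
```

```bash
python3 - <<'E'
from h import *
o=env.observe();print(o["eef_pos"],o["contact_force"])
rel(S,14,52,.03)
s=viewer.capture("scene")
r=mask(s,(0,150,80),(8,255,255),(343,235,375,275));P=plane("scene",pts(r),.043)
print(len(P),rect(P),(pts(r)).min(0),pts(r).max(0))
E
```

```text
[0.58600346 0.27876425 0.02739297] [-1.5640048   5.30802075 -1.70651848]
t [ 0.0015 -0.0069 -0.0026] r [0.0044 0.0023 0.001 ]
3 (array([589.64569092, 261.79400635]), [2.141798257827759, 4.592319011688232], np.float32(-0.62852466)) [353. 260.] [354. 261.]
```

Call:
step_arm:
  rows:
    - {"tx": 0,"ty": 0.01,"tz": 0,"rx": 0,"ry": 0,"rz": 0,"jaw": 0}
    - {"tx": 0,"ty": 0.03,"tz": -0.0,"rx": 0,"ry": 0,"rz": 0,"jaw": 30}
    - {"tx": 0,"ty": 0.03,"tz": -0.05,"rx": 0,"ry": 0,"rz": 0,"jaw": 100}
    - {"tx": 0,"ty": 0.03,"tz": -0.1,"rx": 0,"ry": 0,"rz": 0,"jaw": 100}
    - {"tx": 0.06,"ty": 0.03,"tz": -0.12,"rx": 0,"ry": 0,"rz": 0,"jaw": 100}
    - {"tx": 0.06,"ty": 0.03,"tz": -0.12,"rx": 0,"ry": 0,"rz": 0,"jaw": 100}

```text
time: 3.72
eef_pos: [0.5172, 0.2997, 0.149]
tool_rot: [[-0.991, -0.131, -0.002], [-0.131, 0.991, 0.001], [0.002, 0.001, -1.0]]
contact_force: [-0.3, -0.0, -0.5]
finger_gap: 0.999
grasp_force: 0.0
```

```bash
python3 - <<'E'
from h import *
o=env.observe();print(o["eef_pos"],o["contact_force"])
rel(S,36,3.5,.12);
s=viewer.capture("scene");t=viewer.capture("top")
for n,im,b in(("scene",s,(338,235,375,275)),("top",t,(172,140,206,190))):
    r=mask(im,(0,150,60),(8,255,255),b);P=plane(n,pts(r),.043);print(n,len(P),rect(P))
y=mask(s,(22,120,120),(35,255,255),(315,220,370,300));print(rect(plane("scene",pts(y),.08)))
a=cv2.resize(t[115:220,150:250],None,fx=5,fy=5,interpolation=3)[:450,:400];c=cv2.resize(s[215:305,310:390],None,fx=5,fy=5,interpolation=3)
cv2.imwrite("pics/crop4.png",np.hstack([a,c])[...,::-1])
E
```

```text
[0.51723772 0.2997115  0.14898713] [-0.27236641 -0.03035365 -0.50423467]
t [-0.0857 -0.0853  0.0287] r [ 0.001  -0.002   0.0052]
scene 44 (array([568.07971191, 252.39552307]), [11.125640869140625, 49.07142639160156], np.float32(0.4682553))
top 45 (array([570.3170166 , 255.45999146]), [7.990708827972412, 42.282230377197266], np.float32(0.52764827))
(array([585.64355469, 218.24241638]), [38.243446350097656, 140.4796905517578], np.float32(0.096283145))
```

View pics/crop4.png

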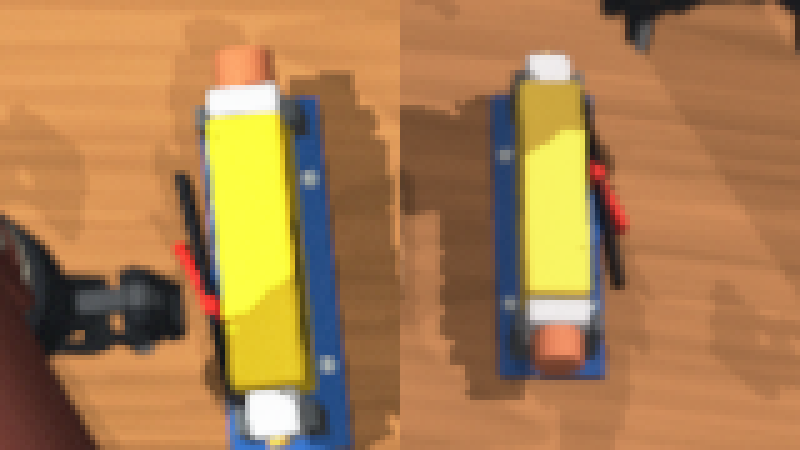

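The lever now lies along the paddle at its stop (turned about 1.3 rad). The sander slid about 3 mm forward in the rest, which is fine. Next the open fingers straddle the pad.

```bash
sed -i 's/S=(np.array(\[.578,.2184\])/S=(np.array([.581,.2188])/' h.py; python3 - <<'E'
from h import *
rel(S,36,4.5,.12)
E
```

```text
t [-0.084  -0.0831  0.0283] r [0.0014 0.0026 0.0015]
```

Call:
step_arm:
  rows:
    - {"tx": -0.04,"ty": -0.04,"tz": 0,"rx": 0.001,"ry": 0,"rz": 0,"jaw": 100}
    - {"tx": -0.084,"ty": -0.083,"tz": 0,"rx": 0.001,"ry": 0.001,"rz": 0,"jaw": 100}
    - {"tx": -0.084,"ty": -0.083,"tz": 0.02,"rx": 0.001,"ry": 0.001,"rz": 0,"jaw": 100}
    - {"tx": -0.084,"ty": -0.083,"tz": 0.028,"rx": 0.001,"ry": 0.001,"rz": 0,"jaw": 100}
    - {"tx": -0.084,"ty": -0.083,"tz": 0.028,"rx": 0.001,"ry": 0.001,"rz": 0,"jaw": 100}
    - {"tx": -0.084,"ty": -0.083,"tz": 0.028,"rx": 0.001,"ry": 0.001,"rz": 0,"jaw": 100}

```text
time: 4.58
eef_pos: [0.6158, 0.2285, 0.1198]
tool_rot: [[-0.992, -0.128, 0.0], [-0.128, 0.992, 0.001], [-0.0, 0.001, -1.0]]
contact_force: [0.6, 0.3, -0.3]
finger_gap: 0.995
grasp_force: 0.0
```

```bash
python3 - <<'E'
from h import *
rel(S,36,4.5,.02);print(env.observe()["contact_force"])
E
```

```text
t [-0.0002 -0.0009  0.0998] r [0.0013 0.0005 0.0021]
[ 0.60279038  0.3293341  -0.31458304]
```

Call:
step_arm:
  grip_force: 30
  rows:
    - {"tx": 0,"ty": -0.001,"tz": 0.03,"rx": 0,"ry": 0,"rz": 0,"jaw": 100}
    - {"tx": 0,"ty": -0.001,"tz": 0.06,"rx": 0,"ry": 0,"rz": 0,"jaw": 100}
    - {"tx": 0,"ty": -0.001,"tz": 0.085,"rx": 0,"ry": 0,"rz": 0,"jaw": 100}
    - {"tx": 0,"ty": -0.001,"tz": 0.1,"rx": 0,"ry": 0,"rz": 0,"jaw": 100}
    - {"tx": 0,"ty": -0.001,"tz": 0.1,"rx": 0,"ry": 0,"rz": 0,"jaw": 100}
    - {"tx": 0,"ty": -0.001,"tz": 0.1,"rx": 0,"ry": 0,"rz": 0,"jaw": 70}
    - {"tx": 0,"ty": -0.001,"tz": 0.1,"rx": 0,"ry": 0,"rz": 0,"jaw": 30}
    - {"tx": 0,"ty": -0.001,"tz": 0.1,"rx": 0,"ry": 0,"rz": 0,"jaw": 30}

```text
time: 5.58
eef_pos: [0.618, 0.2265, 0.0226]
tool_rot: [[-0.992, -0.125, 0.004], [-0.125, 0.992, 0.002], [-0.005, 0.001, -1.0]]
contact_force: [-1.7, -0.6, 8.9]
finger_gap: 0.516
grasp_force: 27.2
```

Call:
step_arm:
  rows:
    - {"tx": 0,"ty": 0,"tz": 0,"rx": 0,"ry": 0,"rz": 0,"jaw": 30}
    - {"tx": 0,"ty": 0,"tz": 0,"rx": 0,"ry": 0,"rz": 0,"jaw": 30}
    - {"tx": 0,"ty": 0,"tz": 0,"rx": 0,"ry": 0,"rz": 0,"jaw": 30}
    - {"tx": 0,"ty": 0,"tz": 0,"rx": 0,"ry": 0,"rz": 0,"jaw": 30}

```text
time: 6.08
eef_pos: [0.618, 0.2265, 0.0226]
tool_rot: [[-0.992, -0.125, 0.005], [-0.125, 0.992, 0.002], [-0.005, 0.001, -1.0]]
contact_force: [-1.3, -0.4, 9.2]
finger_gap: 0.512
grasp_force: 27.3
```

Call:
step_arm:
  rows:
    - {"tx": 0,"ty": 0,"tz": 0,"rx": 0,"ry": 0,"rz": 0,"jaw": 30}
    - {"tx": 0,"ty": 0,"tz": 0,"rx": 0,"ry": 0,"rz": 0,"jaw": 30}
    - {"tx": 0,"ty": 0,"tz": 0,"rx": 0,"ry": 0,"rz": 0,"jaw": 30}
    - {"tx": 0,"ty": 0,"tz": 0,"rx": 0,"ry": 0,"rz": 0,"jaw": 30}
    - {"tx": 0,"ty": 0,"tz": 0,"rx": 0,"ry": 0,"rz": 0,"jaw": 30}
    - {"tx": 0,"ty": 0,"tz": 0,"rx": 0,"ry": 0,"rz": 0,"jaw": 30}
    - {"tx": 0,"ty": 0,"tz": 0,"rx": 0,"ry": 0,"rz": 0,"jaw": 30}
    - {"tx": 0,"ty": 0,"tz": 0,"rx": 0,"ry": 0,"rz": 0,"jaw": 30}

```text
time: 7.08
eef_pos: [0.618, 0.2265, 0.0226]
tool_rot: [[-0.992, -0.125, 0.005], [-0.125, 0.992, 0.002], [-0.005, 0.001, -1.0]]
contact_force: [-2.0, -0.6, 8.1]
finger_gap: 0.514
grasp_force: 27.3
```

```bash
python3 - <<'E'
from h import *
s=viewer.capture("scene");t=viewer.capture("top")
a=cv2.resize(t[115:220,150:250],None,fx=5,fy=5,interpolation=3)[:450,:400];c=cv2.resize(s[215:305,310:390],None,fx=5,fy=5,interpolation=3)
cv2.imwrite("pics/crop5.png",np.hstack([a,c])[...,::-1])
E
```

```text
(no output)
```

View pics/crop5.png

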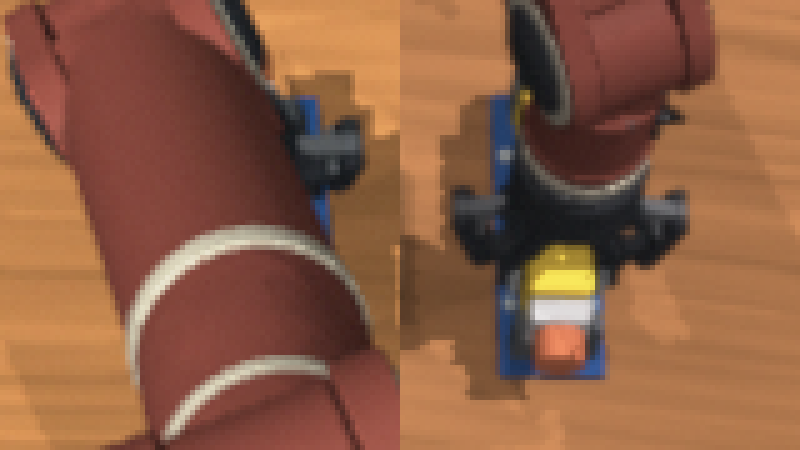

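The paddle is hidden here, but the pad gap of 43.7 mm matches flat (45 mm); blocked it would be over 50 mm. I held it for about 1.7 s, so now I release and rise.

Call:
step_arm:
  rows:
    - {"tx": 0,"ty": 0,"tz": 0,"rx": 0,"ry": 0,"rz": 0,"jaw": 100}
    - {"tx": 0,"ty": 0,"tz": 0,"rx": 0,"ry": 0,"rz": 0,"jaw": 100}
    - {"tx": 0,"ty": 0,"tz": 0,"rx": 0,"ry": 0,"rz": 0,"jaw": 100}
    - {"tx": 0,"ty": 0,"tz": 0,"rx": 0,"ry": 0,"rz": 0,"jaw": 100}
    - {"tx": 0,"ty": 0,"tz": -0.05,"rx": 0,"ry": 0,"rz": 0,"jaw": 100}
    - {"tx": 0,"ty": 0,"tz": -0.11,"rx": 0,"ry": 0,"rz": 0,"jaw": 100}
    - {"tx": 0,"ty": 0,"tz": -0.14,"rx": 0,"ry": 0,"rz": 0,"jaw": 100}

```text
time: 8.05
eef_pos: [0.6177, 0.226, 0.1632]
tool_rot: [[-0.992, -0.125, 0.005], [-0.125, 0.992, 0.002], [-0.005, 0.001, -1.0]]
contact_force: [0.2, -0.5, 0.4]
finger_gap: 0.998
grasp_force: 0.0
```

Call:
step_arm:
  rows:
    - {"tx": 0.06,"ty": 0.0,"tz": 0,"rx": 0,"ry": 0,"rz": 0,"jaw": 100}
    - {"tx": 0.12,"ty": 0.0,"tz": 0,"rx": 0,"ry": 0,"rz": 0,"jaw": 100}
    - {"tx": 0.16,"ty": 0.0,"tz": 0,"rx": 0,"ry": 0,"rz": 0,"jaw": 100}
    - {"tx": 0.16,"ty": 0.0,"tz": 0,"rx": 0,"ry": 0,"rz": 0,"jaw": 100}

```text
time: 8.55
eef_pos: [0.4539, 0.2049, 0.1596]
tool_rot: [[-0.992, -0.128, -0.003], [-0.128, 0.992, -0.002], [0.004, -0.001, -1.0]]
contact_force: [1.1, 0.6, -0.7]
finger_gap: 1.0
grasp_force: 0.0
```

```bash
python3 - <<'E'
from h import *
s=viewer.capture("scene");t=viewer.capture("top")
for n,im,b in(("scene",s,(315,220,370,300)),("top",t,(180,115,230,215))):
    y=mask(im,(22,120,90),(35,255,255),b);P=plane(n,pts(y),.08);print(rect(P))
    d=mask(im,(3,90,120),(12,200,255),(190,115,215,140) if n=="top" else (330,275,355,300));print("drum px",pts(d).mean(0),len(pts(d)),plane(n,pts(d).mean(0),.07))
print(env.observe()["eef_pos"])
a=cv2.resize(t[115:220,150:250],None,fx=5,fy=5,interpolation=3)[:450,:400];c=cv2.resize(s[215:305,310:390],None,fx=5,fy=5,interpolation=3)
cv2.imwrite("pics/crop6.png",np.hstack([a,c])[...,::-1])
E
```

```text
(array([585.06762695, 216.94158936]), [41.64524459838867, 141.8492889404297], np.float32(0.09718104))
drum px [341.5 283.5] 74 [[0.67951518 0.23053656 0.07      ]]
(array([578.23065186, 216.55566406]), [43.58512878417969, 141.0825958251953], np.float32(0.12039853))
drum px [198.08045977 127.5862069 ] 87 [[0.67630327 0.23010568 0.07      ]]
[0.45804363 0.2056548  0.15983794]
```

View pics/crop6.png

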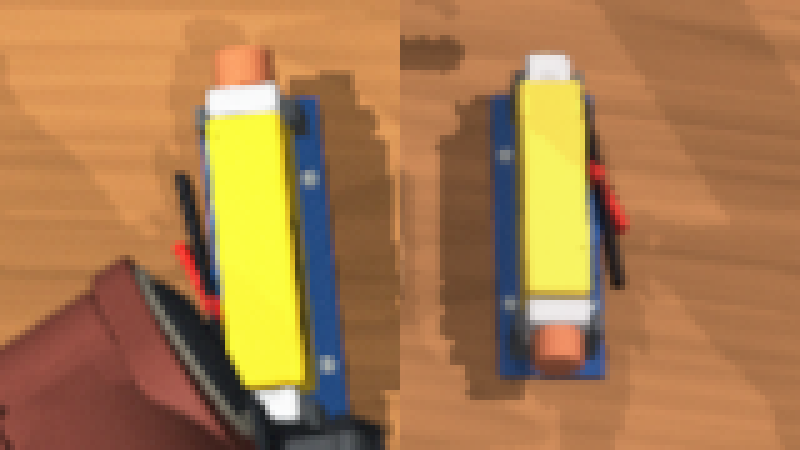

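The paddle has sprung out ((180,175) in the crop) and the lever is forward. Now I'll grip the bare body at its centre with fingertips above the paddle.

```bash
sed -i 's/^S=.*/S=(np.array([.5815,.2182]),.123)/' h.py; python3 - <<'E'
from h import *
rel(S,0,0,.055)
E
```

```text
t [-0.1239 -0.0031  0.105 ] r [0.0004 0.0011 0.0027]
```

Call:
step_arm:
  grip_force: 60
  rows:
    - {"tx": -0.06,"ty": -0.003,"tz": 0,"rx": 0,"ry": 0.001,"rz": 0.003,"jaw": 100}
    - {"tx": -0.124,"ty": -0.003,"tz": 0,"rx": 0,"ry": 0.001,"rz": 0.003,"jaw": 100}
    - {"tx": -0.124,"ty": -0.003,"tz": 0.01,"rx": 0,"ry": 0.001,"rz": 0.003,"jaw": 100}
    - {"tx": -0.124,"ty": -0.003,"tz": 0.04,"rx": 0,"ry": 0.001,"rz": 0.003,"jaw": 100}
    - {"tx": -0.124,"ty": -0.003,"tz": 0.075,"rx": 0,"ry": 0.001,"rz": 0.003,"jaw": 100}
    - {"tx": -0.124,"ty": -0.003,"tz": 0.105,"rx": 0,"ry": 0.001,"rz": 0.003,"jaw": 100}
    - {"tx": -0.124,"ty": -0.003,"tz": 0.105,"rx": 0,"ry": 0.001,"rz": 0.003,"jaw": 100}
    - {"tx": -0.124,"ty": -0.003,"tz": 0.105,"rx": 0,"ry": 0.001,"rz": 0.003,"jaw": 100}

```text
time: 9.65
eef_pos: [0.5815, 0.2189, 0.0551]
tool_rot: [[-0.992, -0.123, 0.0], [-0.123, 0.992, 0.001], [-0.0, 0.001, -1.0]]
contact_force: [0.5, 0.7, 0.4]
finger_gap: 1.004
grasp_force: 0.0
```

```bash
python3 - <<'E'
from h import *
rel(S,0,0,.055);print(env.observe()["contact_force"])
E
```

```text
t [ 0.0001 -0.0007  0.0001] r [ 0.001   0.0002 -0.0001]
[0.45306273 0.68771187 0.4117566 ]
```

Call:
step_arm:
  grip_force: 60
  rows:
    - {"tx": 0,"ty": 0,"tz": 0,"rx": 0,"ry": 0,"rz": 0,"jaw": 60}
    - {"tx": 0,"ty": 0,"tz": 0,"rx": 0,"ry": 0,"rz": 0,"jaw": 20}
    - {"tx": 0,"ty": 0,"tz": 0,"rx": 0,"ry": 0,"rz": 0,"jaw": 20}
    - {"tx": 0,"ty": 0,"tz": 0,"rx": 0,"ry": 0,"rz": 0,"jaw": 20}
    - {"tx": 0,"ty": 0,"tz": 0,"rx": 0,"ry": 0,"rz": 0,"jaw": 20}
    - {"tx": 0,"ty": 0,"tz": 0,"rx": 0,"ry": 0,"rz": 0,"jaw": 20}

```text
time: 10.4
eef_pos: [0.5811, 0.2186, 0.0553]
tool_rot: [[-0.992, -0.123, -0.0], [-0.123, 0.992, 0.0], [0.0, 0.0, -1.0]]
contact_force: [-0.9, -1.3, 5.8]
finger_gap: 0.43
grasp_force: 62.4
```

Call:
step_arm:
  rows:
    - {"tx": 0,"ty": 0,"tz": -0.01,"rx": 0,"ry": 0,"rz": 0,"jaw": 20}
    - {"tx": 0,"ty": 0,"tz": -0.03,"rx": 0,"ry": 0,"rz": 0,"jaw": 20}
    - {"tx": 0,"ty": 0,"tz": -0.06,"rx": 0,"ry": 0,"rz": 0,"jaw": 20}
    - {"tx": 0,"ty": 0,"tz": -0.09,"rx": 0,"ry": 0,"rz": 0,"jaw": 20}
    - {"tx": 0,"ty": 0,"tz": -0.1,"rx": 0,"ry": 0,"rz": 0,"jaw": 20}
    - {"tx": 0,"ty": 0,"tz": -0.1,"rx": 0,"ry": 0,"rz": 0,"jaw": 20}
    - {"tx": 0,"ty": 0,"tz": -0.1,"rx": 0,"ry": 0,"rz": 0,"jaw": 20}

```text
time: 11.28
eef_pos: [0.5793, 0.2179, 0.1524]
tool_rot: [[-0.992, -0.123, -0.005], [-0.123, 0.992, -0.001], [0.006, -0.001, -1.0]]
contact_force: [-0.1, 0.4, -6.2]
finger_gap: 0.431
grasp_force: 61.2
```

Held (36.6 mm gap, about 6 N of weight). Now I'll measure the tray by rectifying both views onto its top plane.

```bash
cat > tray.py <<'E'
from h import *
T0=(np.array([.554,-.227]),-.115)
def rectify(n,im,F,z,half=150,k=2):
    m=viewer.camera_model(n);K=np.array(m["camera_matrix"]);R=np.array(m["orientation"]);e=np.array(m["eye"])
    q=[(-half,-half),(half,-half),(half,half),(-half,half)];W=np.array([np.r_[w(F,x,y),z] for x,y in q])
    c=(W-e)@R;u=np.c_[c[:,0]/-c[:,2],c[:,1]/c[:,2],np.ones(4)]@K.T
    d=np.float32([((x+half)*k,(half-y)*k) for x,y in q])
    return cv2.warpPerspective(im,cv2.getPerspectiveTransform(np.float32(u[:,:2]),d),(2*half*k,)*2,flags=cv2.INTER_CUBIC)
def edge(r,axis,at,span,half=150,k=2,win=9):
    """edge position near 'at' (mm) on axis x or y, averaged over 'span' on the other"""
    g=cv2.cvtColor(r,cv2.COLOR_RGB2HSV)[...,2].astype(float)
    if axis=="x": p=g[int((half-span[1])*k):int((half-span[0])*k)].mean(0);c=(np.arange(len(p))+.0)/k-half
    else: p=g[:,int((span[0]+half)*k):int((span[1]+half)*k)].mean(1)[::-1];c=half-(np.arange(len(p))+.0)[::-1]/k
    s=np.abs(c-at)<=win;p=p[s];c=c[s];lo,hi=np.min(p),np.max(p);m=(lo+hi)/2
    i=np.where(np.diff(np.sign(p-m)))[0];i=i[np.argmin(abs(c[i]-at))]
    return round(float(c[i]+(m-p[i])/(p[i+1]-p[i])*(c[i+1]-c[i])),1)
E
python3 - <<'E'
from tray import *
ims={n:viewer.capture(n) for n in("top","scene")}
out=[]
for n in ims:
    r=rectify(n,ims[n],T0,.024);out.append(r)
    print(n,"y76",edge(r,"y",76,(-65,-10)),edge(r,"y",76,(0,50)),"y-65",edge(r,"y",-65,(-110,-20)),edge(r,"y",-65,(20,110)),
     "x-72.5",edge(r,"x",-72.5,(25,70)),"x58",edge(r,"x",58,(25,70)),"x120",edge(r,"x",120,(30,80)),"x-120",edge(r,"x",-120,(30,80)),
     "noseL",edge(r,"y",20.5,(80,110)),"noseR",edge(r,"y",-20.5,(80,110)),"neckL",edge(r,"y",15.5,(-112,-85)),"neckR",edge(r,"y",-15.5,(-112,-85)))
cv2.imwrite("pics/rect.png",cv2.resize(np.hstack(out),(800,400),interpolation=3)[...,::-1])
E
```

```text
top y76 75.4 75.1 y-65 -66.7 -66.6 x-72.5 -74.5 x58 52.7 x120 117.7 x-120 -123.3 noseL 19.5 noseR -19.1 neckL 14.8 neckR -13.9
scene y76 74.8 73.7 y-65 -68.1 -68.7 x-72.5 -65.3 x58 57.7 x120 125.8 x-120 -120.7 noseL 17.7 noseR -17.3 neckL 14.3 neckR -11.5
```

View pics/rect.png

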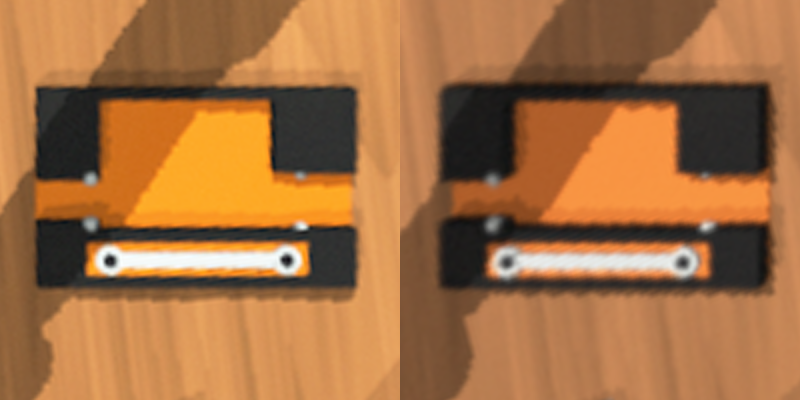

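```bash
echo "T=(np.array([.5525,-.2285]),-.117)" >> h.py; python3 - <<'E'
from h import *
rel(T,0,0,.15)
E
```

```text
t [ 0.0819 -0.4399  0.0032] r [-0.001  -0.0048  0.2403]
```

Call:
step_arm:
  rows:
    - {"tx": 0.006,"ty": -0.03,"tz": 0,"rx": 0,"ry": 0,"rz": 0.02,"jaw": 20}
    - {"tx": 0.016,"ty": -0.085,"tz": 0,"rx": 0,"ry": 0,"rz": 0.05,"jaw": 20}
    - {"tx": 0.026,"ty": -0.14,"tz": 0,"rx": 0,"ry": 0,"rz": 0.08,"jaw": 20}
    - {"tx": 0.037,"ty": -0.2,"tz": 0,"rx": 0,"ry": 0,"rz": 0.11,"jaw": 20}
    - {"tx": 0.048,"ty": -0.26,"tz": 0,"rx": 0,"ry": 0,"rz": 0.14,"jaw": 20}
    - {"tx": 0.06,"ty": -0.32,"tz": 0,"rx": 0,"ry": 0,"rz": 0.175,"jaw": 20}
    - {"tx": 0.07,"ty": -0.38,"tz": 0,"rx": 0,"ry": 0,"rz": 0.21,"jaw": 20}
    - {"tx": 0.078,"ty": -0.42,"tz": 0,"rx": 0,"ry": 0,"rz": 0.23,"jaw": 20}

```text
time: 12.38
eef_pos: [0.5537, -0.2124, 0.1534]
tool_rot: [[-0.994, 0.112, -0.003], [0.112, 0.994, -0.002], [0.003, -0.002, -1.0]]
contact_force: [0.2, 0.5, -5.6]
finger_gap: 0.434
grasp_force: 61.5
```

```bash
python3 - <<'E'
from h import *
import time
viewer.capture("top");viewer.capture("top");viewer.capture("top");viewer.capture("top")
rel(T,0,0,.085);o=env.observe();print(o["eef_pos"],o["contact_force"],o["grasp_force"])
E
```

```text
t [-0.0008 -0.0196  0.0683] r [ 0.0005 -0.0033  0.0072]
[ 0.55409106 -0.20896946  0.15326988] [ 0.84675417  0.57598177 -5.05948124] 61.5985894203186
```

Call:
step_arm:
  rows:
    - {"tx": -0.001,"ty": -0.0195,"tz": 0.02,"rx": 0,"ry": 0,"rz": 0.007,"jaw": 20}
    - {"tx": -0.001,"ty": -0.0195,"tz": 0.05,"rx": 0,"ry": 0,"rz": 0.007,"jaw": 20}
    - {"tx": -0.001,"ty": -0.0195,"tz": 0.075,"rx": 0,"ry": 0,"rz": 0.007,"jaw": 20}
    - {"tx": -0.001,"ty": -0.0195,"tz": 0.075,"rx": 0,"ry": 0,"rz": 0.007,"jaw": 20}
    - {"tx": -0.001,"ty": -0.0195,"tz": 0.075,"rx": 0,"ry": 0,"rz": 0.007,"jaw": 20}

```text
time: 13.2
eef_pos: [0.5546, -0.227, 0.0796]
tool_rot: [[-0.994, 0.112, -0.0], [0.112, 0.994, 0.0], [0.0, 0.0, -1.0]]
contact_force: [-0.5, -1.0, -4.6]
finger_gap: 0.431
grasp_force: 61.7
```

```bash
python3 - <<'E'
from tray import *
ims={n:viewer.capture(n) for n in("top","scene")}
o=env.observe();z=o["eef_pos"][2];print(o["eef_pos"]);rel(T,0,0,.029)
out=[]
for n in ims:
    a=rectify(n,ims[n],T,.024);b=rectify(n,ims[n],T,z+.025-.0003);out+=[a,b]
    print(n,"tray y-65",edge(a,"y",-65,(-110,-20)),edge(a,"y",-65,(20,110)))
cv2.imwrite("pics/hover.png",cv2.resize(np.vstack([np.hstack(out[:2]),np.hstack(out[2:])]),(600,600),interpolation=3)[...,::-1])
E
```

```text
[ 0.55490933 -0.22739608  0.08043128]
t [ 0.0023 -0.0013  0.0514] r [-0.0005  0.0012  0.0038]
top tray y-65 -65.1 -68.5
scene tray y-65 -65.9 -65.8
```

View pics/hover.png

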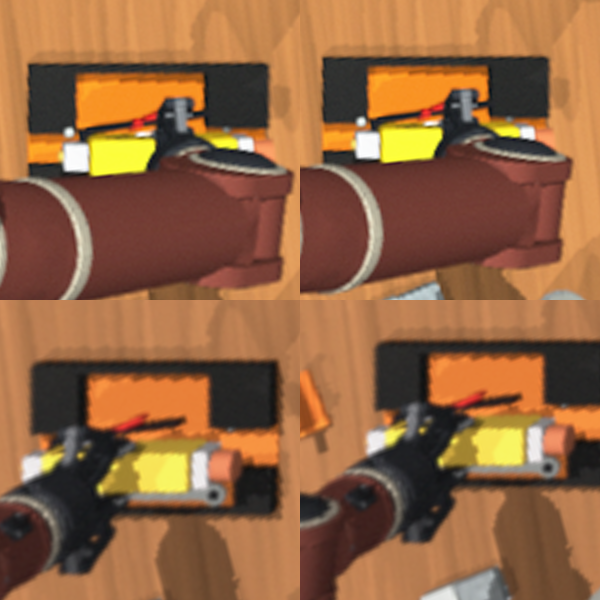

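The hover view shows the sander over the cutout, tail edge near tray x −70 (top view) and nose end near +73 (scene view). I'll measure both numerically.

```bash
python3 - <<'E'
from tray import *
ims={n:viewer.capture(n) for n in("top","scene")}
o=env.observe();z=o["eef_pos"][2];print(o["eef_pos"]);rel(T,0,0,.029)
for n in ims:
    b=rectify(n,ims[n],T,z+.025);
    sat=cv2.cvtColor(b,cv2.COLOR_RGB2HSV);ym=cv2.inRange(sat,np.array((22,110,90)),np.array((35,255,255)))
    ys,xs=np.nonzero(ym);k=2
    rows=[(round(150-r/k,1),xs[ys==r].min()/k-150,xs[ys==r].max()/k-150) for r in range(2*125,2*175,8) if (ys==r).any()]
    print(n,rows)
    cols=[(c/k-150,150-ys[xs==c].max()/k,150-ys[xs==c].min()/k) for c in range(160,450,24) if (xs==c).any()];print(cols)
    a=rectify(n,ims[n],T,.024);print("tray",edge(a,"x",-120,(40,80)),edge(a,"x",120,(40,80)),edge(a,"x",-72.5,(40,70)),edge(a,"x",58,(40,70)),edge(a,"y",76,(-60,30)))
E
```

```text
[ 0.55453118 -0.22747238  0.08039143]
t [ 0.0019 -0.0012  0.0514] r [-0.0005  0.0007  0.0034]
top [(25.0, np.float64(-68.5), np.float64(61.5)), (21.0, np.float64(-71.0), np.float64(69.0)), (17.0, np.float64(-70.5), np.float64(69.5)), (13.0, np.float64(-69.5), np.float64(70.0)), (9.0, np.float64(-96.5), np.float64(-8.5)), (5.0, np.float64(-97.5), np.float64(-11.5)), (1.0, np.float64(-69.0), np.float64(-13.5)), (-3.0, np.float64(-69.5), np.float64(-15.0)), (-7.0, np.float64(-69.5), np.float64(-16.0)), (-11.0, np.float64(-70.0), np.float64(-34.5))]
[(-70.0, np.float64(-11.5), np.float64(24.0)), (-58.0, np.float64(-12.0), np.float64(25.5)), (-46.0, np.float64(-11.0), np.float64(25.5)), (-34.0, np.float64(-10.5), np.float64(25.0)), (-22.0, np.float64(-10.0), np.float64(23.5)), (-10.0, np.float64(7.5), np.float64(23.5)), (38.0, np.float64(22.0), np.float64(26.0)), (50.0, np.float64(13.5), np.float64(26.0)), (62.0, np.float64(12.5), np.float64(24.5))]
tray -122.1 118.7 -74.1 53.8 76.2
scene [(25.0, np.float64(-54.0), np.float64(78.5)), (21.0, np.float64(-62.5), np.float64(76.0)), (17.0, np.
[... 175 characters left out ...]
p.float64(-3.5), np.float64(74.0)), (-3.0, np.float64(-7.5), np.float64(75.0)), (-7.0, np.float64(-11.5), np.float64(75.0)), (-11.0, np.float64(-13.0), np.float64(74.5)), (-15.0, np.float64(-12.5), np.float64(71.5))]
[(-58.0, np.float64(4.0), np.float64(22.5)), (-46.0, np.float64(17.0), np.float64(29.0)), (-10.0, np.float64(-17.5), np.float64(-5.5)), (2.0, np.float64(-16.0), np.float64(13.0)), (14.0, np.float64(-16.0), np.float64(19.0)), (26.0, np.float64(-14.5), np.float64(29.0)), (38.0, np.float64(-15.0), np.float64(30.5)), (50.0, np.float64(-15.5), np.float64(31.0)), (62.0, np.float64(-15.5), np.float64(32.0)), (74.0, np.float64(-13.0), np.float64(32.5))]
tray -119.7 126.5 -64.8 58.7 74.3
```

The sander is off by about +2 mm in x and +2 mm in y relative to the tray, and both views agree with the TCP estimate. I'll correct that and descend with force checks.

Call:
step_arm:
  rows:
    - {"tx": 0.002,"ty": -0.002,"tz": 0,"rx": 0,"ry": 0,"rz": 0.003,"jaw": 20}
    - {"tx": 0.002,"ty": -0.002,"tz": 0.01,"rx": 0,"ry": 0,"rz": 0.003,"jaw": 20}
    - {"tx": 0.002,"ty": -0.002,"tz": 0.02,"rx": 0,"ry": 0,"rz": 0.003,"jaw": 20}
    - {"tx": 0.002,"ty": -0.002,"tz": 0.026,"rx": 0,"ry": 0,"rz": 0.003,"jaw": 20}
    - {"tx": 0.002,"ty": -0.002,"tz": 0.026,"rx": 0,"ry": 0,"rz": 0.003,"jaw": 20}
    - {"tx": 0.002,"ty": -0.002,"tz": 0.026,"rx": 0,"ry": 0,"rz": 0.003,"jaw": 20}

```text
time: 14.15
eef_pos: [0.5517, -0.229, 0.0533]
tool_rot: [[-0.993, 0.116, -0.001], [0.116, 0.993, 0.0], [0.001, 0.0, -1.0]]
contact_force: [0.2, -0.3, -6.6]
finger_gap: 0.433
grasp_force: 61.8
```

```bash
python3 - <<'E'
from h import *
rel(T,0,-.8,.029);print(env.observe()["contact_force"],env.observe()["ft_torque"])
E
```

```text
t [-0.0007 -0.0002  0.0243] r [ 0.0001 -0.0012  0.0004]
[ 0.21948863 -0.29085357 -6.56093489] [-0.04706955  0.07442823  0.0263737 ]
```

Call:
step_arm:
  rows:
    - {"tx": 0,"ty": 0,"tz": 0.003,"rx": 0,"ry": 0,"rz": 0,"jaw": 20}
    - {"tx": 0,"ty": 0,"tz": 0.006,"rx": 0,"ry": 0,"rz": 0,"jaw": 20}
    - {"tx": 0,"ty": 0,"tz": 0.009,"rx": 0,"ry": 0,"rz": 0,"jaw": 20}
    - {"tx": 0,"ty": 0,"tz": 0.011,"rx": 0,"ry": 0,"rz": 0,"jaw": 20}
    - {"tx": 0,"ty": 0,"tz": 0.011,"rx": 0,"ry": 0,"rz": 0,"jaw": 20}

```text
time: 14.78
eef_pos: [0.5513, -0.229, 0.042]
tool_rot: [[-0.993, 0.116, -0.002], [0.116, 0.993, 0.0], [0.002, 0.0, -1.0]]
contact_force: [0.1, -0.1, -5.6]
finger_gap: 0.431
grasp_force: 61.8
```

Call:
step_arm:
  rows:
    - {"tx": 0,"ty": 0,"tz": 0.003,"rx": 0,"ry": 0,"rz": 0,"jaw": 20}
    - {"tx": 0,"ty": 0,"tz": 0.006,"rx": 0,"ry": 0,"rz": 0,"jaw": 20}
    - {"tx": 0,"ty": 0,"tz": 0.009,"rx": 0,"ry": 0,"rz": 0,"jaw": 20}
    - {"tx": 0,"ty": 0,"tz": 0.011,"rx": 0,"ry": 0,"rz": 0,"jaw": 20}
    - {"tx": 0,"ty": 0,"tz": 0.013,"rx": 0,"ry": 0,"rz": 0,"jaw": 20}
    - {"tx": 0,"ty": 0,"tz": 0.013,"rx": 0,"ry": 0,"rz": 0,"jaw": 20}

```text
time: 15.52
eef_pos: [0.5528, -0.2291, 0.0294]
tool_rot: [[-0.993, 0.116, 0.001], [0.116, 0.993, -0.0], [-0.001, 0.0, -1.0]]
contact_force: [1.6, 0.2, 1.1]
finger_gap: 0.431
grasp_force: 62.6
```

```bash
python3 - <<'E'
from h import *
rel(T,0,-.8,.029);o=env.observe();print(o["eef_pos"],o["contact_force"],o["ft_torque"])
E
```

```text
t [ 0.0004 -0.0002  0.0004] r [0.     0.0014 0.0004]
[ 0.55281887 -0.22910231  0.02944215] [1.64949337 0.23078112 1.13206041] [ 0.1185123  -0.38711133 -0.06112586]
```

Call:
step_arm:
  rows:
    - {"tx": 0,"ty": 0,"tz": 0.001,"rx": 0,"ry": 0,"rz": 0,"jaw": 20}
    - {"tx": 0,"ty": 0,"tz": 0.002,"rx": 0,"ry": 0,"rz": 0,"jaw": 20}
    - {"tx": 0,"ty": 0,"tz": 0.003,"rx": 0,"ry": 0,"rz": 0,"jaw": 20}
    - {"tx": 0,"ty": 0,"tz": 0.003,"rx": 0,"ry": 0,"rz": 0,"jaw": 20}

```text
time: 16.02
eef_pos: [0.5529, -0.2291, 0.0293]
tool_rot: [[-0.993, 0.116, 0.002], [0.116, 0.993, -0.001], [-0.002, -0.0, -1.0]]
contact_force: [-2.5, 2.3, 17.3]
finger_gap: 0.436
grasp_force: 64.9
```

Resting on the floor: z is unchanged at 23 N. Back off the push, release a little way and rise.

Call:
step_arm:
  rows:
    - {"tx": 0,"ty": 0,"tz": -0.003,"rx": 0,"ry": 0,"rz": 0,"jaw": 20}
    - {"tx": 0,"ty": 0,"tz": -0.003,"rx": 0,"ry": 0,"rz": 0,"jaw": 60}
    - {"tx": 0,"ty": 0,"tz": -0.003,"rx": 0,"ry": 0,"rz": 0,"jaw": 60}
    - {"tx": 0,"ty": 0,"tz": -0.02,"rx": 0,"ry": 0,"rz": 0,"jaw": 60}
    - {"tx": 0,"ty": 0,"tz": -0.06,"rx": 0,"ry": 0,"rz": 0,"jaw": 60}
    - {"tx": 0,"ty": 0,"tz": -0.12,"rx": 0,"ry": 0,"rz": 0,"jaw": 60}
    - {"tx": 0.06,"ty": 0,"tz": -0.15,"rx": 0,"ry": 0,"rz": 0,"jaw": 60}
    - {"tx": 0.11,"ty": 0,"tz": -0.15,"rx": 0,"ry": 0,"rz": 0,"jaw": 60}

```text
time: 17.02
eef_pos: [0.4428, -0.2169, 0.1798]
tool_rot: [[-0.993, 0.116, 0.005], [0.116, 0.993, -0.003], [-0.005, -0.003, -1.0]]
contact_force: [-0.7, 0.3, -0.4]
finger_gap: 0.595
grasp_force: 0.0
```

Call:
step_arm:
  rows:
    - {"tx": 0.03,"ty": 0.06,"tz": 0,"rx": 0,"ry": 0,"rz": 0,"jaw": 60}
    - {"tx": 0.03,"ty": 0.12,"tz": 0,"rx": 0,"ry": 0,"rz": 0,"jaw": 60}
    - {"tx": 0.03,"ty": 0.18,"tz": 0,"rx": 0,"ry": 0,"rz": 0,"jaw": 60}
    - {"tx": 0.03,"ty": 0.18,"tz": 0,"rx": 0,"ry": 0,"rz": 0,"jaw": 60}

```text
time: 17.52
eef_pos: [0.4342, -0.0281, 0.1778]
tool_rot: [[-0.995, 0.105, 0.001], [0.105, 0.995, 0.003], [-0.0, 0.003, -1.0]]
contact_force: [-0.7, -0.3, -0.3]
finger_gap: 0.602
grasp_force: 0.0
```

```bash
python3 - <<'E'
from tray import *
ims={n:viewer.capture(n) for n in("top","scene")};out=[]
for n in ims:
    b=rectify(n,ims[n],T,.054,half=140);out.append(b)
    ym=cv2.inRange(cv2.cvtColor(b,cv2.COLOR_RGB2HSV),np.array((22,110,90)),np.array((35,255,255)));ym=cv2.morphologyEx(ym,cv2.MORPH_OPEN,np.ones((15,15)))
    print(n,cv2.minAreaRect(np.argwhere(ym)[:,::-1].astype(np.float32)/2-140))
cv2.imwrite("pics/end.png",cv2.resize(np.hstack(out),(800,400),interpolation=3)[...,::-1])
print(env.observe()["eef_pos"],env.observe()["contact_force"])
E
```

```text
top ((-1.7269210815429688, -2.670013427734375), (43.21171569824219, 139.55929565429688), 89.7519760131836)
scene ((3.2499923706054688, -5.500003814697266), (141.49996948242188, 48.99999237060547), -0.0)
[ 0.43363205 -0.0337658   0.17720871] [-0.55655368  0.52416407 -0.14416602]
```

View pics/end.png

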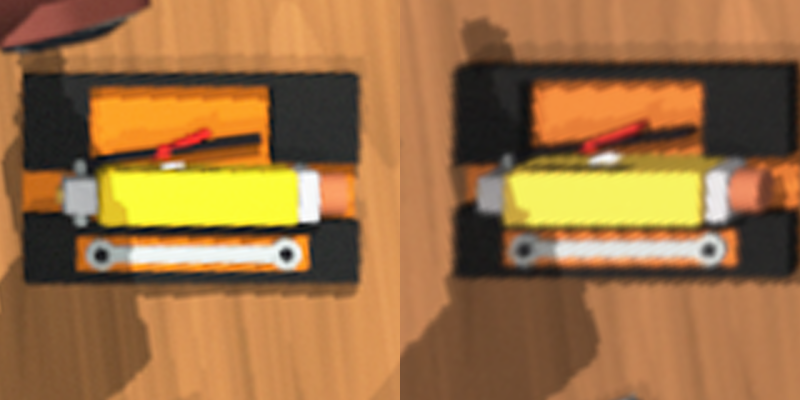

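The sander is home and level in its cutout ((200,195) in the left view). The paddle is sprung out and the gripper is clear. Handing in.

```bash
python3 -c "
from plant import env
print(env.close_job())"
```

```text
the job is handed in; nothing more can be done
None
```

The job is handed in: lever flipped to its stop, paddle squeezed flat for about 1.7 s and sprung back out, and the sander pressed home in the tray and let go, at about 17.5 s of the 72 s. The close-out call gave no verdict.

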